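# Clamp a brass blank in the engraver's ball vise and lock it with the tab-lock knob

## Task

Lay the rectangular brass blank flat on the bed of the ball vise, between the sliding jaw and the end stop and square to them. Then pinch both release tabs of the vise's knob and, holding them in, turn it clockwise until the blank is snug against the stop (about 25 N of clamping force, never over 42 N, which marks the brass). Let the tabs spring fully out so that the lock catches with the blank still held snug, and leave the other things on the bench where they are.

Things in the scene. Friction and masses are not known exactly. Their poses are not given: they have to be found in the camera images.
- blank_center (a point): Centre (half-way up) of the rectangular brass blank: 44 mm long (its x), 28 mm wide (its y), 10 mm thick (z), 0.1 kg, loose on the bench. A round brass blank, 36 mm across, 8 mm thick, lies near it and is not wanted.
- blank: The same rectangular brass blank; origin in the middle of its underside, same axes.
- vise: Ball vise, fixed; origin in the middle of its foot at bench level, z up; a 128 mm rubber ring below. Its steel head plate is 168 mm (x -80 to 88) by 60 mm (y), top face 130 mm up. Along x on it: knob axis at -48 mm, sliding jaw with its face at +5.5 mm when back, bed, end stop. The stop's face is where the last job left it, anywhere from x = 54.5 to 67.5 mm, not measured; it does not shift in use.
- bed (a point): Middle of the bed on the plate's top face (x 30, y 0, z 130 mm of the vise), axes as the vise. Jaw and stop are 26 mm wide (y), 7 mm high, so the blank stands 3 mm proud of them. The blank laid with its centre 5 mm above this point, length along x, has 2.5 mm free to the jaw and 2.5 to 15.5 mm to the stop.
- carriage: Slide with the sprung jaw, moved by the knob's pinion 9 mm towards the stop (+x of the vise) per rad. Origin on the plate, in the plane of the unpressed jaw face. Once jaw, blank and stop are all in touch, the clamping force climbs about 90 N per further rad of the knob. The knob takes 0.009 N m per N of clamping, give or take 0.03 N m of friction: 25 N is about 0.23 N m, 0.28 rad past that touch.
- knob_grip (a point): On the axis of the black tab-lock knob (47 mm across, top 180 mm up), half-way up its two grey tabs, 164 mm above the bench; turns with the knob. The tabs are on opposite sides along this frame's y: flat faces 18 mm wide, 152 to 176 mm up, 58 mm apart over both when out, 48 mm when fully in. Below them are lock pins up to 144 mm above the bench and the knob's foot, 64 mm across, 136 mm up.
- knob (a joint): Knob angle, rad: 0 at the start (jaw back), growing clockwise seen from above, to 2.5. It cannot turn until both tabs are in by 2.5 mm. The lock has a catch every 0.143 rad (0, 0.143, ..); let go between catches, the load turns the knob back into the last one and gives by about 0.03 rad, so up to 15 N of clamping can be lost: turn to about 30 N. It may be let go into a catch and gripped anew.
- tab_a (a joint): How far the tab on the +y side of knob_grip is pushed in, m: 0 out, 0.005 fully in. Its spring pushes back with 8 N when out, 13 N when fully in, so each finger needs some 15 to 30 N.
- tab_b (a joint): The same for the tab on the -y side.
- medal: Bystander: round brass blank, 36 mm across, 8 mm thick; origin under its centre.
- loupe: Bystander: black eye loupe, 36 mm across, 34 mm high.
- graver_a: Bystander: graver, 105 mm long, 32 mm high, wooden mushroom handle.
- graver_b: Bystander: graver, 120 mm long, 32 mm high, wooden mushroom handle.
- caliper: Bystander: steel caliper, 150 mm long, lying flat.
- tin: Bystander: round metal tin, 55 mm across, 34 mm high.
- bur_block: Bystander: wooden block of burs, 75 by 45 mm, 45 mm high.
Not all that is in view belongs to the job. What is shaped like the vise but pink is not meant. Leave any turquoise look-alike of the blank alone.

How it is judged:
By the outcome, as a careful person would: the job done as asked, in the order asked, and still so for the second after the job is handed in, with the robot touching nothing.
It also fails if it takes over 72 s, if anything falls off the work surface, if the arm or the gripper's body presses on something with over 40 N, if the wrist force passes 120 N, or if a joint passes its speed limit or range.

## Robot

A 6-joint arm with a two-finger parallel gripper is mounted at the origin on the work surface. World frame = base frame: x ahead of the robot, y to its left, z up, the work surface at z = 0. Lengths are in m, angles in rad, forces in N, time in s.
With the tool pointing down it reaches from about 0.3 to 0.875 m from the base axis. Payload 6.4 kg.
Tool frame: the origin (TCP) lies midway between the tips of the shut fingers; the grasp point (between the pads) lies ctrl.grip_depth behind it (ctrl.grip_depth is the distance from the TCP to the grasp point, in m); x points along the fingers, y is the direction in which the jaws open and shut, and the axes are right-handed (so a half turn about x gives the same grasp; the last joint's range is limited). The gripper opens to 85 mm and grips with 20 to 120 N. Pads are 22 mm wide; open, the fingers measure 114 mm over their backs; the gripper's body (76 mm by 85 mm) begins 54 mm behind the grasp point. The pads swing forward as they close: fully open they stand 13 mm farther back than shut.
Start: joints at [1.139, 0.181, 1.607, -0, 1.354, -0.206], TCP at [0.129, 0.56, 0.231] pointing down, gripper open.
Joint ranges: [-2.99, 2.99], [-0.89, 2.07], [0.3, 2.58], [-1.14, 4.28], [0, 2.63], [-3.12, 3.12]. Speed limits (rad/s): [2.57, 2.57, 3.01, 3.14, 3.14, 3.14].

## Interface

Orientations are given as a unit quaternion [w, x, y, z].
In Python, from bench import ctrl gives the robot as it stands.
- The arm moves only by the shell command python3 -m creep 'ROWS'. ROWS is text: rows parted by semicolons, each of 7 numbers parted by spaces: the opening, from 0 (shut) to 1 (fully open), then the shift along the tool's x, y, z in cm, then the turn, a rotation vector about the tool's x, y, z in rad. In form: claw x y z ax ay az; .... A call has 1 to 10 rows; each row shifts and turns the pose as measured when the row begins, along the tool's axes as they then stand; what a row does not reach is not made up. A row lasts 1/8 s, in which the tool goes at most 62.5 mm and 10.7 degrees, less where a joint would pass 70% of its speed; a pose out of reach is approached as far as the arm can. A call with a gripper value outside its range is refused whole. The fingers move at their own pace and stop on an object; the grip force is fixed at half the most. Time passes only in rows, so rows that do not move let the fingers close. It gives the time, the measured TCP pose, the force and the opening at its end, in the units of the state.
- ctrl.get_obs(): the state, without advancing time (a new reading comes with each control period).
- ctrl.camera(name): name is "scene" or "top" or "wrist"; returns (picture, depth): 420x560x3 uint8, blue, green, red; 420x560 float32, m along the optical axis (not along the pixel's ray), 0 where there is no reading.
- ctrl.calibration(name): a dict with "mtx" (3x3 intrinsics, pixels), "distortion" ([k1, k2, p1, p2, k3] as OpenCV has them; the pictures are not rectified), "R" (3x3) and "t" (3): a world point X has camera coordinates R X + t; the wrist camera has in their place "tool_from_camera" (4x4, takes a point from camera to tool coordinates, whose origin is the TCP and whose axes are the tool frame's). Camera axes: x right, y down, z forward; pixel columns grow to the right and rows downward; lengths in m; the calibration is good to about 2 mm. A picture is of the moment at which its call begins: read the wrist's pose just before it. calibration takes no time and is no camera call.
- ctrl.hand_in(): hands the job in, once; it reports no verdict.
Trained networks look in the newest picture that a camera, given by its name, has taken for a name from the list of things; names that differ only in an ending like _2 or _b are one class to them, and where a whole thing is asked for, a point or a joint stands for the part that bears it (a point fixed in the world has none). Each returns a list of dicts, best first, with "confidence" (0 to 1); they miss things now and then, are a little off and sometimes report something else, mostly with a low value. They report only what shows in the picture. A call takes as long as a camera call. They do not tell look-alikes from the thing itself.
- ctrl.find_in(query, camera): "rect" ([left, top, right, bottom] in pixels, round what is visible of it).
The state is a dict: "time_s": time; "q": joint angles; "dq": joint speeds; "joint_efforts": joint torques, N m; "eef_pos": TCP position; "eef_rot": TCP orientation; "wrist_force": force on the tool from outside, world axes, zero at the start; "torque": the same for the moment, N m; "opening": opening from 0.0 (shut) to 1.0 (fully open).
Only numpy, scipy, OpenCV 4.12 (cv2) and the standard library are available. Lean on these libraries where they do the work, as an engineer would, in place of code of your own. Each camera call takes 0.05 s, during which the arm holds its last target.

## Working session

There is one attempt and no reset: what is moved stays moved. The work goes in short steps, Python scripts to look and compute and a shell command to move; the robot and the scene stay as the last step left them, time stands still between calls to the robot, and variables do not carry over. Pictures are saved under pics/ and viewed, and the job is handed in when it is done.

```bash
ls; mkdir -p pics
cat > h.py <<'E'
import numpy as np, cv2
from bench import ctrl
def pic(cam,name):
    o=ctrl.get_obs(); im,d=ctrl.camera(cam); cv2.imwrite(f'pics/{name}.png',im); np.savez(f'pics/{name}.npz',im=im,d=d,p=o['eef_pos'],r=o['eef_rot']); return o,im,d
E
python3 - <<'E'
from h import *
print(ctrl.get_obs(), ctrl.grip_depth)
for c in ("scene","top","wrist"):
    pic(c,c+"0"); print(c,ctrl.calibration(c))
    for q in ("blank","vise","knob","medal") if c!="wrist" else ("blank","vise"):
        print(q,ctrl.find_in(q,c))
E
```

```text
pics
{'time_s': 0.0, 'q': array([ 1.13867918e+00,  1.81532028e-01,  1.60798089e+00, -1.80149215e-05,
        1.35378116e+00, -2.06267844e-01]), 'dq': array([ 0.00065033,  0.00165131, -0.00130737,  0.00154122, -0.00017281,
        0.00188184]), 'joint_efforts': array([-2.52548680e-04, -4.44876444e+01, -3.51334119e+01, -2.80661288e-04,
        9.14122764e-03,  6.61042293e-06]), 'eef_pos': array([0.12850439, 0.55990928, 0.23040231]), 'eef_rot': array([ 0.70242011,  0.07910568,  0.70278583, -0.0802519 ]), 'wrist_force': array([ 0.08529304, -0.33784642,  0.12318379]), 'torque': array([-0.04657321, -0.0199718 ,  0.06831569]), 'opening': 0.999763102450297} 0.0187
scene {'mtx': array([[441.35864621,   0.        , 281.86209615],
       [  0.        , 441.35864621, 203.4191607 ],
       [  0.        ,   0.        ,   1.        ]]), 'distortion': array([0.03572208, 0.        , 0.        , 0.        , 0.        ]), 'R': array([[ 0.09576127,  0.9953613 , -0.00925551],
       [ 0.83401945, -0.08530766, -0.54510014],
       [-0.54336115,  0.04448021, -0.83831985]]), 't': array([-0.0626987 , -0.3781
[... 1663 characters left out ...]
66}, {'rect': [354.8, 189.7, 371.2, 211.4], 'confidence': 0.29}]
wrist {'mtx': array([[300.13828176,   0.        , 279.83871498],
       [  0.        , 300.13828176, 207.6604151 ],
       [  0.        ,   0.        ,   1.        ]]), 'distortion': array([-0.03867626,  0.        ,  0.        ,  0.        ,  0.        ]), 'tool_from_camera': array([[-4.66135919e-04, -2.84504921e-01,  9.58674467e-01,
        -1.41923350e-01],
       [ 9.99999518e-01, -9.60781359e-04,  2.01099202e-04,
         1.16254063e-03],
       [ 8.63862845e-04,  9.58674098e-01,  2.84505231e-01,
        -7.31851644e-02],
       [ 0.00000000e+00,  0.00000000e+00,  0.00000000e+00,
         1.00000000e+00]])}
blank []
vise []
```

View pics/scene0.png

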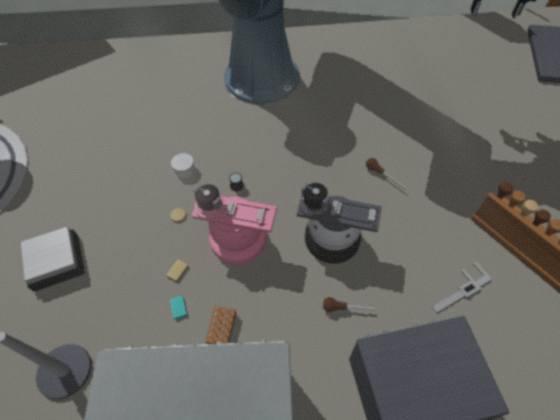

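View pics/top0.png

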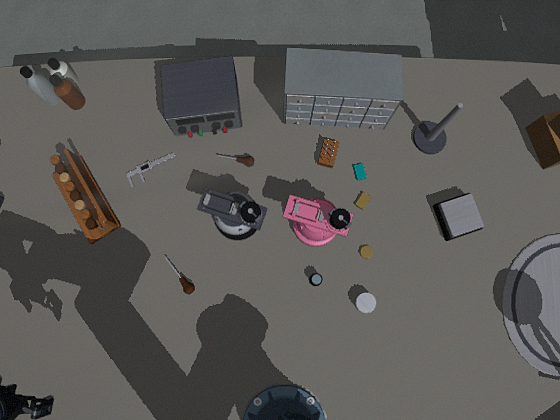

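View pics/wrist0.png

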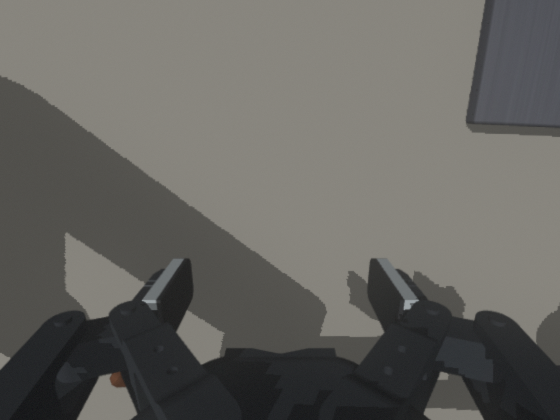

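The dark vise is the real one, at top px (232,212) and scene px (340,225). The pink one is a decoy. The brass rectangle is at top px (362,200), the turquoise look-alike at (360,171) and the medal at (366,252). Next I'll turn these into positions.

```bash
cat >> h.py <<'E'
from scipy.spatial.transform import Rotation as Rn
def rot(q): return Rn.from_quat([q[1],q[2],q[3],q[0]]).as_matrix()
def cloud(cam,d,o=None):
    c=ctrl.calibration(cam); h,w=d.shape
    v,u=np.mgrid[0:h,0:w]
    pts=cv2.undistortPoints(np.stack([u.ravel(),v.ravel()],1).astype(np.float64)[:,None],c['mtx'],c['distortion'])[:,0]
    P=np.concatenate([pts,np.ones((len(pts),1))],1)*d.reshape(-1,1)
    if cam=='wrist':
        T=c['tool_from_camera']; P=P@T[:3,:3].T+T[:3,3]; P=P@rot(o['eef_rot']).T+o['eef_pos']
    else: P=(P-c['t'])@c['R']
    P=P.reshape(h,w,3); P[d==0]=np.nan; return P
def proj(cam,X,o=None):
    c=ctrl.calibration(cam); X=np.atleast_2d(X).astype(float)
    if cam=='wrist':
        T=np.linalg.inv(c['tool_from_camera']); Y=(X-o['eef_pos'])@rot(o['eef_rot']); Y=Y@T[:3,:3].T+T[:3,3]
    else: Y=X@c['R'].T+c['t']
    return cv2.projectPoints(Y[:,None],np.zeros(3),np.zeros(3),c['mtx'],c['distortion'])[0][:,0]
E
python3 - <<'E'
from h import *
for cam in('top','scene'):
    z=np.load(f'pics/{cam}0.npz'); P=cloud(cam,z['d']); im=z['im'].astype(int)
    hsv=cv2.cvtColor(z['im'],cv2.COLOR_BGR2HSV)
    pts={'top':{'blank':(362,200),'medal':(366,252),'knob':(251,212),'plate':(218,203),'tin':(366,302),'loupe':(316,279),'turq':(360,171),'bur':(328,152),'pinkknob':(340,218)},
     'scene':{'blank':(177,270),'medal':(178,215),'knob':(316,193),'plate':(350,213),'turq':(179,308)}}[cam]
    for k,(u,v) in pts.items(): print(cam,k,P[v,u].round(4))
    im=z['im']
    x0,y0,w,h=(190,180,90,65) if cam=='top' else (290,170,100,100)
    s=8 if cam=='top' else 6
    cv2.imwrite(f'pics/{cam}0v.png',cv2.resize(im[y0:y0+h,x0:x0+w],None,fx=s,fy=s,interpolation=cv2.INTER_CUBIC))
E
```

```text
top blank [ 0.6121 -0.2307  0.0071]
top medal [ 0.4644 -0.2354  0.0081]
top knob [0.5463 0.0729 0.1819]
top plate [0.5802 0.1591 0.1304]
top tin [ 0.3278 -0.2256  0.0306]
top loupe [ 0.391  -0.0919  0.0377]
top turq [ 0.6959 -0.2279  0.0118]
top bur [ 0.7477 -0.136   0.0268]
top pinkknob [ 0.5297 -0.1394  0.1828]
scene blank [ 0.6121 -0.2276  0.0096]
scene medal [ 0.4685 -0.2304  0.0086]
scene knob [0.5545 0.0794 0.1801]
scene plate [0.5776 0.1493 0.1306]
scene turq [ 0.6991 -0.2205  0.0088]
```

View pics/top0v.png

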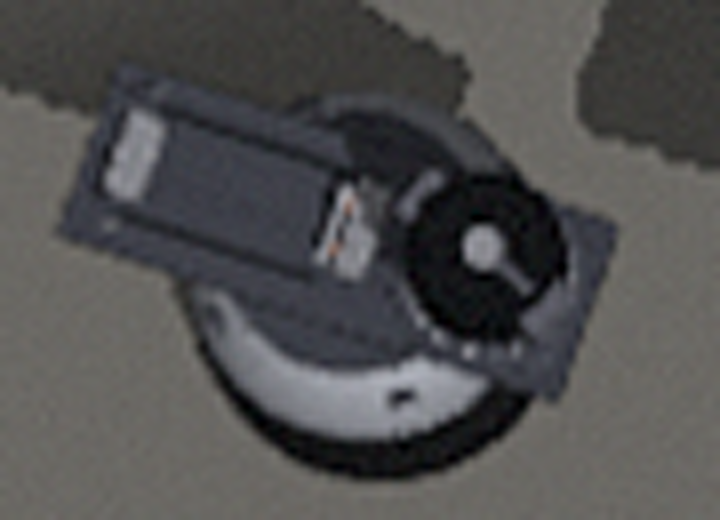

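View pics/scene0v.png

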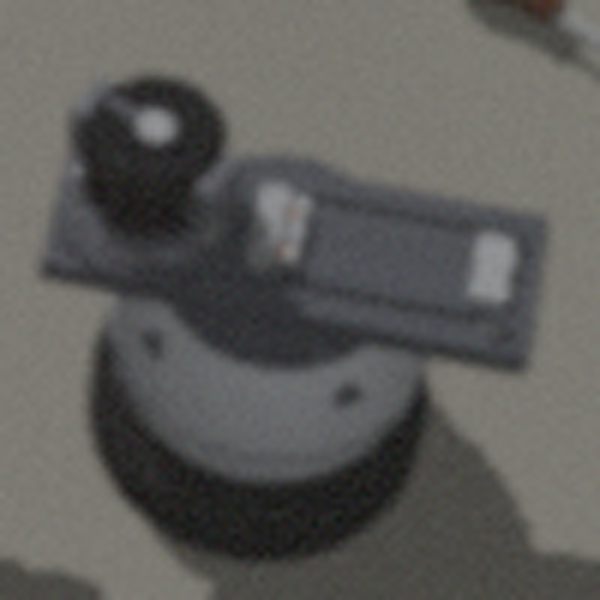

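```bash
cat >> h.py <<'E'
def yaw(o):  # heading of tool y in world, tool down
    y=rot(o['eef_rot'])[:,1]; return np.arctan2(y[1],y[0])
def plan(target,head=None,n=None,maxstep=0.06,maxrot=0.18):
    """rows (claw ?) to go to target TCP with tool y heading `head` (mod pi), tool exactly down"""
    o=ctrl.get_obs(); p=np.array(o['eef_pos']); R=rot(o['eef_rot'])
    h0=yaw(o); 
    if head is None: dh=0
    else: dh=(head-h0+np.pi/2)%np.pi-np.pi/2
    print('at',p.round(4),'head',round(h0,3),'q6',round(o['q'][5],3),'down',R[:,0].round(4),'dh',round(dh,3))
    d=np.array(target)-p
    if n is None: n=max(1,int(np.ceil(max(np.linalg.norm(d)/maxstep,abs(dh)/maxrot))))
    hy=h0+dh; y=np.array([np.cos(hy),np.sin(hy),0]); x=np.array([0,0,-1.]); Rt=np.stack([x,y,np.cross(x,y)],1)
    rv=Rn.from_matrix(R.T@Rt).as_rotvec()
    for i in range(n):
        Ri=R@Rn.from_rotvec(rv*i/n).as_matrix()
        t=Ri.T@(d/n)*100
        print(' '.join(f'{a:.2f}' for a in t),' '.join(f'{a:.4f}' for a in rv/n))
E
python3 - <<'E'
from h import *
P=cloud('top',np.load('pics/top0.npz')['d'])
for uv in [(354,215),(349,237),(285,222),(290,196)]: print(uv,P[uv[1],uv[0]].round(3))
plan([0.612,-0.229,0.21])
E
```

```text
(354, 215) [ 0.571 -0.207 -0.   ]
(349, 237) [ 0.508 -0.191 -0.001]
(285, 222) [ 0.552 -0.012  0.003]
(290, 196) [ 0.596 -0.023  0.131]
at [0.1287 0.5604 0.2313] head 1.345 q6 -0.206 down [ 0.  0. -1.] dh 0
0.13 -4.13 4.05 -0.0000 0.0000 -0.0000
0.13 -4.13 4.05 -0.0000 0.0000 -0.0000
0.13 -4.13 4.05 -0.0000 0.0000 -0.0000
0.13 -4.13 4.05 -0.0000 0.0000 -0.0000
0.13 -4.13 4.05 -0.0000 0.0000 -0.0000
0.13 -4.13 4.05 -0.0000 0.0000 -0.0000
0.13 -4.13 4.05 -0.0000 0.0000 -0.0000
0.13 -4.13 4.05 -0.0000 0.0000 -0.0000
0.13 -4.13 4.05 -0.0000 0.0000 -0.0000
0.13 -4.13 4.05 -0.0000 0.0000 -0.0000
0.13 -4.13 4.05 -0.0000 0.0000 -0.0000
0.13 -4.13 4.05 -0.0000 0.0000 -0.0000
0.13 -4.13 4.05 -0.0000 0.0000 -0.0000
0.13 -4.13 4.05 -0.0000 0.0000 -0.0000
0.13 -4.13 4.05 -0.0000 0.0000 -0.0000
0.13 -4.13 4.05 -0.0000 0.0000 -0.0000
```

Run:
```python
from h import *
plan([0.565,0.12,0.29])
```

```text
at [0.1287 0.5604 0.2313] head 1.345 q6 -0.206 down [ 0.  0. -1.] dh 0
-0.53 -3.01 4.76 -0.0000 0.0000 -0.0000
-0.53 -3.01 4.76 -0.0000 0.0000 -0.0000
-0.53 -3.01 4.76 -0.0000 0.0000 -0.0000
-0.53 -3.01 4.76 -0.0000 0.0000 -0.0000
-0.53 -3.01 4.76 -0.0000 0.0000 -0.0000
-0.53 -3.01 4.76 -0.0000 0.0000 -0.0000
-0.53 -3.01 4.76 -0.0000 0.0000 -0.0000
-0.53 -3.01 4.76 -0.0000 0.0000 -0.0000
-0.53 -3.01 4.76 -0.0000 0.0000 -0.0000
-0.53 -3.01 4.76 -0.0000 0.0000 -0.0000
-0.53 -3.01 4.76 -0.0000 0.0000 -0.0000
```

```bash
python3 -m creep '1 -0.6 -3 4.75 0 0 0;1 -0.6 -3 4.75 0 0 0;1 -0.6 -3 4.75 0 0 0;1 -0.6 -3 4.75 0 0 0;1 -0.6 -3 4.75 0 0 0;1 -0.6 -3 4.75 0 0 0;1 -0.6 -3 4.75 0 0 0;1 -0.6 -3 4.75 0 0 0;1 -0.6 -3 4.75 0 0 0;1 -0.6 -3 4.75 0 0 0'
python3 -m creep '1 -0.6 -3 4.75 0 0 0;1 0 0 0 0 0 0;1 0 0 0 0 0 0'
python3 - <<'E'
from h import *
o,im,d=pic('wrist','w1'); print(o['time_s'],o['eef_pos'],o['q'])
for q in('vise','knob','carriage','tab_a'): print(q,ctrl.find_in(q,'wrist'))
E
```

```text
time_s: 1.9
eef_pos: [0.535, 0.1532, 0.2948]
eef_rot: [0.705, 0.078, 0.701, -0.075]
wrist_force: [0.7, 0.7, -0.4]
opening: 1.0
time_s: 2.28
eef_pos: [0.578, 0.1089, 0.3009]
eef_rot: [0.705, 0.08, 0.701, -0.077]
wrist_force: [1.0, 0.3, -0.2]
opening: 1.002
2.275 [0.57800958 0.10893027 0.3009223 ] [-0.01715478  0.15650754  1.49445816  0.00323979  1.48512837 -1.36509832]
vise [{'rect': [210.1, 113.8, 375.8, 213.0], 'confidence': 0.76}, {'rect': [0.0, 134.7, 184.1, 235.1], 'confidence': 0.6}]
knob [{'rect': [255.1, 179.8, 268.4, 198.7], 'confidence': 0.73}, {'rect': [61.7, 223.5, 85.6, 252.7], 'confidence': 0.63}, {'rect': [206.7, 149.6, 271.4, 208.7], 'confidence': 0.62}, {'rect': [0.3, 177.6, 67.1, 232.3], 'confidence': 0.59}]
carriage [{'rect': [55.2, 187.6, 96.9, 216.4], 'confidence': 0.87}, {'rect': [263.4, 158.6, 294.5, 192.3], 'confidence': 0.8}]
tab_a [{'rect': [36.7, 208.8, 67.6, 233.1], 'confidence': 0.87}, {'rect': [206.1, 147.1, 270.0, 206.8], 'confidence': 0.74}, {'rect': [253.4, 177.7, 273.7, 198.6], 'confidence': 0.46}]
```

View pics/w1.png

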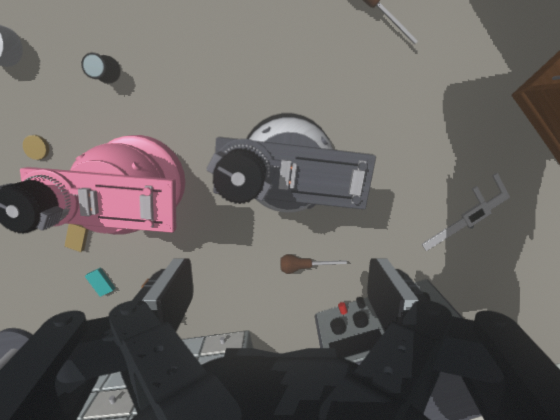

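The vise plate spans px (210–375, 138–208), with the knob at (238,178), the jaw at (290,172) and the stop at (357,182). I'll go closer to measure it.

```bash
python3 -m creep '1 3 0.5 -0.5 0 0 0;1 3 0.5 -0.5 0 0 0;1 0 0 0 0 0 0;1 0 0 0 0 0 0'
cat > fitv.py <<'E'
from h import *
import sys
def fitvise(cam,name,im,d,o=None):
    P=cloud(cam,d,o); X,Y,Z=P[...,0],P[...,1],P[...,2]
    near=np.hypot(X-0.565,Y-0.13)<0.14
    m=near&(Z>0.124)&(Z<0.136)
    print('plate n',m.sum(),'zmed',np.nanmedian(Z[m]))
    q=P[m][:,:2]
    r=cv2.minAreaRect(q.astype(np.float32)); print('rect',r)
    hi=near&(Z>0.172)&(Z<0.19); c=cv2.minAreaRect(P[hi][:,:2].astype(np.float32)); print('knobtop',c, np.median(P[hi],0))
    return P,r
if __name__=='__main__':
    o,im,d=pic('wrist','w2'); print(o['time_s'],o['eef_pos'])
    fitvise('wrist','w2',im,d,o)
    cv2.imwrite('pics/w2z.png',cv2.resize(im[60:270,140:420],None,fx=2.8,fy=2.8,interpolation=cv2.INTER_CUBIC))
    for q in('knob','carriage','tab_a'): print(q,ctrl.find_in(q,'wrist'))
E
python3 fitv.py
```

```text
time_s: 3.02
eef_pos: [0.5699, 0.1252, 0.2429]
eef_rot: [0.707, 0.078, 0.699, -0.075]
wrist_force: [0.1, 0.1, 0.5]
opening: 0.998
3.025 [0.56993737 0.12518041 0.24294078]
plate n 8517 zmed 0.12938916339980283
rect ((0.5600730776786804, 0.10297352075576782), (0.22429047524929047, 0.07863609492778778), 77.7153091430664)
knobtop ((0.5485657453536987, 0.07894106209278107), (0.055573709309101105, 0.04826406389474869), 8.52894401550293) [0.54698194 0.08045864 0.17897977]
knob [{'rect': [167.9, 169.3, 254.6, 242.6], 'confidence': 0.95}, {'rect': [0.6, 239.7, 13.0, 250.6], 'confidence': 0.63}]
carriage [{'rect': [0.0, 209.4, 49.4, 245.8], 'confidence': 0.88}, {'rect': [243.3, 183.1, 279.4, 217.0], 'confidence': 0.55}]
tab_a [{'rect': [168.3, 168.2, 196.6, 204.0], 'confidence': 0.72}, {'rect': [233.0, 206.9, 250.6, 233.1], 'confidence': 0.64}, {'rect': [0.0, 236.5, 14.4, 253.5], 'confidence': 0.45}]
```

View pics/w2z.png

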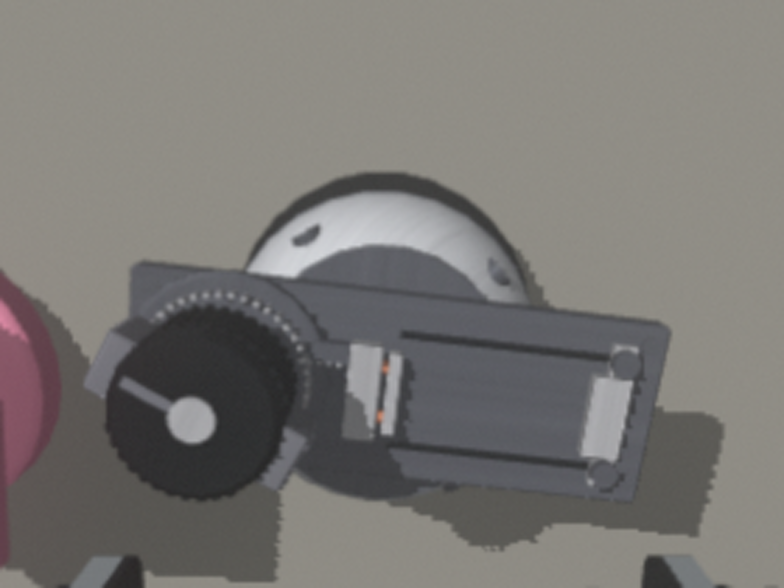

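```bash
cat >> h.py <<'E'
def ray(cam,uv,z,o=None):
    c=ctrl.calibration(cam); uv=np.atleast_2d(uv).astype(np.float64)
    n=cv2.undistortPoints(uv[:,None],c['mtx'],c['distortion'])[:,0]; n=np.c_[n,np.ones(len(n))]
    if cam=='wrist':
        T=c['tool_from_camera']; R=rot(o['eef_rot']); D=n@T[:3,:3].T@R.T; C=R@T[:3,3]+o['eef_pos']
    else: D=n@c['R']; C=-c['R'].T@c['t']
    return C+D*((z-C[2])/D[:,2])[:,None]
E
python3 - <<'E'
from h import *
f=np.load('pics/w2.npz'); o={'eef_pos':f['p'],'eef_rot':f['r']}
def Z(l): l=np.array(l,float); return np.c_[140+(l[:,0]+.5)/2.8-.5,60+(l[:,1]+.5)/2.8-.5]
c=ray('wrist',Z([(131,264),(670,327),(633,501)]),0.13,o)[:,:2]
print('corners',c.round(4)); 
ex=c[1]-c[0]; ey=c[1]-c[2]; print('L',np.linalg.norm(ex),'W',np.linalg.norm(ey),'yaws',np.degrees(np.arctan2(*ex[::-1])),np.degrees(np.arctan2(*ey[::-1])))
# vise frame: image up = -x world ; y axis of vise = left of x axis
th=np.arctan2(*ex[::-1]); ux=np.array([np.cos(th),np.sin(th)]); uy=np.array([-ux[1],ux[0]])
mid=(c[0]+c[2])/2; O=mid-ux*0.004
print('th',th,'O',O)
k=ray('wrist',Z([(193,420)]),0.18,o)[0,:2]; print('knob',k,'vise coords',(k-O)@ux,(k-O)@uy)
O2=k+0.048*ux; print('O from knob',O2)
for n,l,z in [('jaw',[(403,355),(392,434)],.137),('stop',[(592,378),(582,458)],.137),('tabs',[(100,374),(126,332),(270,482),(300,437)],.176),('tabin',[(113,353)],.176),('tabin2',[(285,460)],.176)]:
    w=ray('wrist',Z(l),z,o)[:,:2]; print(n,np.c_[(w-O)@ux,(w-O)@uy].round(4).tolist(), (w).round(4).tolist())
# depth-based check
P=cloud('wrist',f['d'],o)
h=(P[...,2]>.1335)&(P[...,2]<.143)&(np.hypot(P[...,0]-O[0],P[...,1]-O[1])<.12)
q=P[h][:,:2]-O; a,b=q@ux,q@uy
for lo,hi in[(-.02,.02),(.04,.085)]:
    s=(a>lo)&(a<hi)&(abs(b)<.012); print(lo,hi,s.sum(),np.percentile(a[s],[1,5,50,95,99]).round(4))
h=(P[...,2]>.177)&(P[...,2]<.186)&(np.hypot(P[...,0]-k[0],P[...,1]-k[1])<.06); r=cv2.minEnclosingCircle(P[h][:,:2].astype(np.float32)); print('knobtop',r)
E
```

```text
corners [[0.5106 0.0596]
 [0.5649 0.2158]
 [0.6201 0.1969]]
L 0.16543174518020315 W 0.05834952692699666 yaws 70.83074943564938 161.06032910144052
th 1.2362297893071972 O [0.56399857 0.12446488]
knob [0.54918882 0.07925579] vise coords -0.047565294550028406 -0.0008562622767011354
O from knob [0.56495009 0.12459432]
jaw [[0.0055, 0.0123], [0.0052, -0.0129]] [[0.5541, 0.1337], [0.5779, 0.1251]]
stop [[0.0636, 0.0119], [0.0653, -0.014]] [[0.5736, 0.1884], [0.5986, 0.1816]]
tabs [[-0.0727, 0.0074], [-0.0664, 0.0191], [-0.0272, -0.0171], [-0.0203, -0.0036]] [[0.5331, 0.0582], [0.5242, 0.0681], [0.5713, 0.0931], [0.5608, 0.1041]]
tabin [[-0.0695, 0.0133]] [[0.5286, 0.0632]]
tabin2 [[-0.0237, -0.0105]] [[0.5661, 0.0986]]
-0.02 0.02 597 [-0.0197 -0.0189 -0.0055  0.0043  0.0051]
0.04 0.085 384 [0.0644 0.0648 0.0701 0.0758 0.0765]
knobtop ((0.5489886999130249, 0.07877077162265778), 0.02347266487777233)
```

Vise: yaw 1.236, origin (0.5645, 0.1245), stop face at about x = 64.5 mm. The knob is at (0.549, 0.079), with its tab axis heading about 0.754 rad. Next, the blank.

Run:
```python
from h import *
plan([0.60,-0.229,0.243])
```

```text
at [0.5701 0.1247 0.2428] head 1.354 q6 -1.344 down [ 0.011   0.0029 -0.9999] dh 0
-0.02 -5.65 1.76 -0.0000 0.0017 -0.0009
-0.01 -5.65 1.76 -0.0000 0.0017 -0.0009
-0.01 -5.65 1.76 -0.0000 0.0017 -0.0009
-0.01 -5.65 1.76 -0.0000 0.0017 -0.0009
-0.01 -5.65 1.76 -0.0000 0.0017 -0.0009
-0.01 -5.65 1.76 -0.0000 0.0017 -0.0009
```

```bash
python3 -m creep '1 0 -5.6 1.76 0 0.0017 -0.001;1 0 -5.6 1.76 0 0.0017 -0.001;1 0 -5.6 1.76 0 0.0017 -0.001;1 0 -5.6 1.76 0 0.0017 -0.001;1 0 -5.6 1.76 0 0.0017 -0.001;1 0 -5.6 1.76 0 0.0017 -0.001;1 5 0 0 0 0 0;1 4 0 0 0 0 0;1 0 0 0 0 0 0;1 0 0 0 0 0 0'
python3 - <<'E'
from h import *
o,im,d=pic('wrist','w3'); print(o['time_s'],o['eef_pos'])
for q in('blank','medal'): print(q,ctrl.find_in(q,'wrist'))
E
```

```text
time_s: 4.47
eef_pos: [0.6083, -0.2428, 0.1619]
eef_rot: [0.709, 0.075, 0.697, -0.079]
wrist_force: [0.2, -0.5, -0.0]
opening: 0.999
4.475 [ 0.6082698  -0.24281939  0.16193032]
blank [{'rect': [271.1, 165.9, 312.5, 213.7], 'confidence': 0.65}, {'rect': [293.0, 240.6, 330.9, 284.3], 'confidence': 0.63}]
medal [{'rect': [233.1, 14.3, 276.0, 58.3], 'confidence': 0.91}]
```

View pics/w3.png

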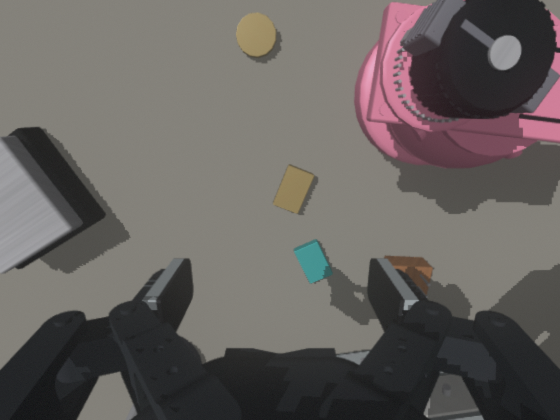

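The brass blank is at px (294,189), clear of its neighbours. The turquoise one is at (312,261).

Run:
```python
from h import *
f=np.load('pics/w3.npz'); o={'eef_pos':f['p'],'eef_rot':f['r']}
hsv=cv2.cvtColor(f['im'],cv2.COLOR_BGR2HSV); print(hsv[189,294],hsv[150,294],hsv[261,312])
m=((hsv[...,1]>85)&(abs(hsv[...,0].astype(int)-int(hsv[189,294,0]))<6)).astype(np.uint8); m[:140]=0;m[235:]=0;m[:,:250]=0;m[:,330:]=0
n,l,s,c=cv2.connectedComponentsWithStats(m); i=1+np.argmax(s[1:,4]); print(s[i],c[i])
cn=max(cv2.findContours((l==i).astype(np.uint8),cv2.RETR_EXTERNAL,cv2.CHAIN_APPROX_NONE)[0],key=len)[:,0]
w=ray('wrist',cn,0.010,o)[:,:2]; r=cv2.minAreaRect(w.astype(np.float32)); print(r); b=cv2.boxPoints(r); print(b.round(4))
e=max([b[1]-b[0],b[2]-b[1]],key=np.linalg.norm); print('long heading',np.arctan2(e[1],e[0]))
P=cloud('wrist',f['d'],o); print(np.nanmedian(P[l==i],0))
c=r[0]; h=np.arctan2(e[1],e[0])+np.pi/2
plan([c[0],c[1],0.05],h)
```

```text
[ 21  95 145] [ 24  19 132] [ 89 135 147]
[ 274  166   40   47 1113] [292.99281222 188.93620845]
((0.6090905070304871, -0.2290571928024292), (0.02703329548239708, 0.04291895404458046), 55.69055938720703)
[[ 0.5837 -0.2281]
 [ 0.6192 -0.2523]
 [ 0.6344 -0.23  ]
 [ 0.599  -0.2058]]
long heading -0.59881246
[ 0.60866753 -0.22882539  0.00921588]
at [ 0.6083 -0.2425  0.1621] head 1.353 q6 -1.915 down [ 0.0173 -0.0089 -0.9998] dh -0.381
3.73 0.46 -0.14 0.1270 0.0065 0.0004
3.73 0.44 -0.18 0.1270 0.0065 0.0004
3.73 0.41 -0.21 0.1270 0.0065 0.0004
```

```bash
python3 -m creep '1 3.7 0.46 -0.14 0.127 0.0065 0;1 3.7 0.44 -0.18 0.127 0.0065 0;1 3.7 0.41 -0.21 0.127 0.0065 0;1 0 0 0 0 0 0;1 0 0 0 0 0 0'
python3 - <<'E'
from h import *
plan([0.6091,-0.2291,0.003],0.972,n=2)
pic('wrist','w4')
E
```

```text
time_s: 5.25
eef_pos: [0.616, -0.2311, 0.0594]
eef_rot: [0.681, 0.208, 0.669, -0.212]
wrist_force: [1.0, -0.0, 0.0]
opening: 0.998
at [ 0.616  -0.2311  0.0594] head 0.967 q6 -1.504 down [ 0.0137 -0.0098 -0.9999] dh 0.005
2.81 -0.11 -0.39 -0.0026 0.0084 0.0002
2.82 -0.11 -0.37 -0.0026 0.0084 0.0002
```

View pics/w4.png

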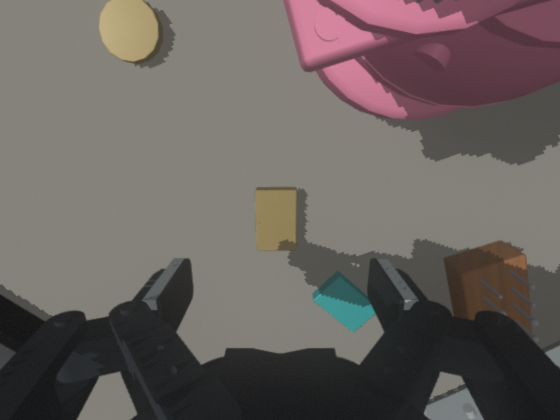

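The blank is square between the fingers at px (276,218), and nothing stands under the finger paths. Going down.

```bash
python3 -m creep '0.65 2.7 -0.11 -0.39 -0.002 0.0084 0;0.65 1.8 -0.11 -0.37 -0.002 0.0084 0;0.65 0 0 0 0 0 0;0.65 0 0 0 0 0 0'
python3 - <<'E'
from h import *
plan([0.6091,-0.2291,0.003],0.972,n=1)
E
```

```text
time_s: 5.8
eef_pos: [0.6094, -0.2299, 0.0136]
eef_rot: [0.676, 0.208, 0.675, -0.209]
wrist_force: [0.8, -0.2, -0.0]
opening: 0.647
at [ 0.6094 -0.2299  0.0136] head 0.973 q6 -1.515 down [ 0.0016 -0.0013 -1.    ] dh -0.001
1.06 0.05 -0.07 0.0005 0.0021 0.0002
```

```bash
python3 -m creep '0.65 0.95 0.05 -0.07 0 0.002 0;0.65 0 0 0 0 0 0;0 0 0 0 0 0 0;0 0 0 0 0 0 0;0 0 0 0 0 0 0;0 0 0 0 0 0 0'
python3 - <<'E'
from h import *
o,im,d=pic('wrist','w5');print(o['eef_pos'],o['opening'])
E
```

```text
time_s: 6.55
eef_pos: [0.6101, -0.2295, 0.005]
eef_rot: [0.676, 0.208, 0.675, -0.209]
wrist_force: [-0.5, -0.0, -0.7]
opening: 0.303
[ 0.61008405 -0.22945904  0.00499127] 0.3025239338705131
```

View pics/w5.png

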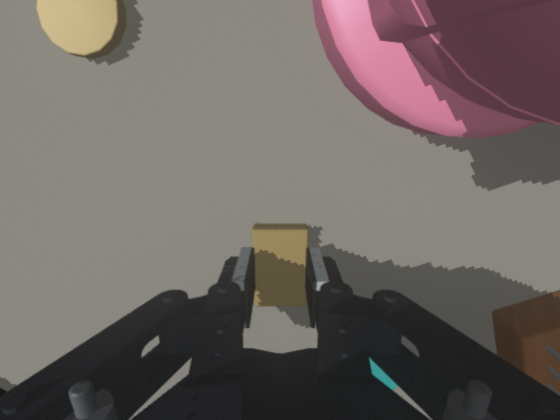

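```bash
python3 -m creep '0 -2 0 0 0 0 0;0 -4 0 0 0 0 0;0 0 0 0 0 0 0'
cat > held.py <<'E'
from h import *
import sys
def held(name,xt):
    f=np.load(f'pics/{name}.npz'); c=ctrl.calibration('wrist'); T=c['tool_from_camera']
    hsv=cv2.cvtColor(f['im'],cv2.COLOR_BGR2HSV)
    m=((hsv[...,1]>80)&(hsv[...,0]>15)&(hsv[...,0]<28)).astype(np.uint8); m[:200]=0;m[330:]=0;m[:,:235]=0;m[:,330:]=0
    n,l,s,_=cv2.connectedComponentsWithStats(m); i=1+np.argmax(s[1:,4]); print(s[i])
    for u in (262,270,280,290,298):
        v=np.where(l[:,u]==i)[0]
        uv=np.array([[u,v.min()-.5],[u,v.max()+.5]],float)
        n_=cv2.undistortPoints(uv[:,None],c['mtx'],c['distortion'])[:,0]; D=np.c_[n_,np.ones(2)]@T[:3,:3].T
        p=T[:3,3]+D*((xt-T[0,3])/D[:,0])[:,None]; print(u,v.min(),v.max(),(p[:,1:]*1000).round(1).tolist(),'mid z',p[:,2].mean()*1000)
if __name__=='__main__': held(sys.argv[1],float(sys.argv[2]))
E
python3 - <<'E'
from h import *
o,im,d=pic('wrist','w6');print(o['time_s'],o['eef_pos'],o['opening'],o['wrist_force'])
E
python3 held.py w5 -0.005; python3 held.py w6 -0.005
```

```text
time_s: 6.98
eef_pos: [0.6104, -0.2296, 0.0689]
eef_rot: [0.677, 0.208, 0.675, -0.209]
wrist_force: [0.1, 0.3, -0.4]
opening: 0.304
6.975 [ 0.61035585 -0.22961626  0.06893728] 0.30403781495165333 [ 0.1402127   0.31241517 -0.44980321]
[ 252  225   56   81 4139]
262 225 304 [[-7.8, -24.5], [-8.6, 20.4]] mid z -2.0051906563860364
270 226 304 [[-3.9, -23.9], [-4.4, 20.4]] mid z -1.7473744817328578
280 225 305 [[0.9, -24.4], [0.9, 21.1]] mid z -1.6928359418285874
290 225 304 [[5.7, -24.4], [6.2, 20.5]] mid z -1.9940581332868121
298 225 304 [[9.6, -24.4], [10.4, 20.5]] mid z -1.9866121798772265
[ 252  225   56   81 4120]
262 225 304 [[-7.8, -24.5], [-8.6, 20.4]] mid z -2.0051906563860364
270 225 304 [[-3.9, -24.5], [-4.4, 20.4]] mid z -2.004378320186323
280 225 304 [[0.9, -24.4], [0.9, 20.4]] mid z -2.0006982933819146
290 225 304 [[5.7, -24.4], [6.2, 20.5]] mid z -1.9940581332868121
298 225 304 [[9.6, -24.4], [10.4, 20.5]] mid z -1.9866121798772265
```

View pics/w6.png

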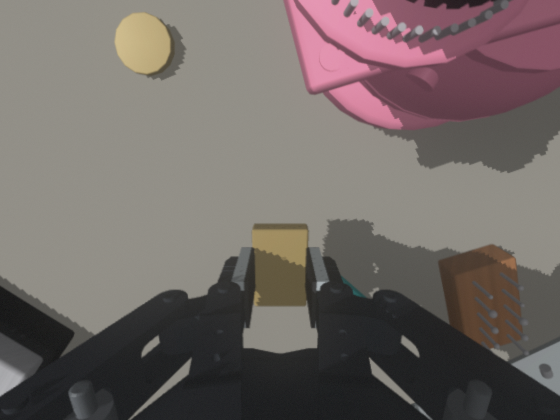

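The blank is held and square. Raise it, carry it to the bed and turn it.

```bash
python3 -m creep '0 -6 0 0 0 0 0;0 -6 0 0 0 0 0;0 -6 0 0 0 0 0;0 0 0 0 0 0 0'
python3 - <<'E'
from h import *
plan([0.5743,0.1528,0.25],-0.335,n=9)
E
```

```text
time_s: 7.52
eef_pos: [0.6067, -0.2276, 0.2474]
eef_rot: [0.672, 0.209, 0.679, -0.208]
wrist_force: [-0.0, 0.2, -1.3]
opening: 0.3
at [ 0.6067 -0.2276  0.2474] head 0.973 q6 -1.514 down [-0.0081  0.0047 -1.    ] dh -1.308
-0.01 3.29 -2.68 0.1453 -0.0008 0.0007
-0.01 2.87 -3.13 0.1453 -0.0008 0.0007
-0.01 2.38 -3.51 0.1453 -0.0008 0.0007
-0.01 1.85 -3.82 0.1453 -0.0008 0.0007
-0.01 1.28 -4.04 0.1453 -0.0008 0.0007
-0.01 0.68 -4.19 0.1453 -0.0008 0.0007
-0.02 0.07 -4.24 0.1453 -0.0008 0.0007
-0.02 -0.55 -4.21 0.1453 -0.0008 0.0007
-0.02 -1.15 -4.08 0.1453 -0.0008 0.0007
```

```bash
python3 -m creep '0 0 3.3 -2.7 0.145 -0.0008 0.0007;0 0 2.9 -3.1 0.145 -0.0008 0.0007;0 0 2.4 -3.5 0.145 -0.0008 0.0007;0 0 1.85 -3.8 0.145 -0.0008 0.0007;0 0 1.3 -4.05 0.145 -0.0008 0.0007;0 0 0.7 -4.2 0.145 -0.0008 0.0007;0 0 0.1 -4.2 0.145 -0.0008 0.0007;0 0 -0.5 -4.2 0.145 -0.0008 0.0007;0 0 -1.1 -4.1 0.145 -0.0008 0.0007'
python3 -m creep '0 0 0 0 0 0 0;0 0 0 0 0 0 0'
python3 - <<'E'
from h import *
plan([0.5743,0.1528,0.21],-0.335)
E
```

```text
time_s: 8.65
eef_pos: [0.5742, 0.1627, 0.2337]
eef_rot: [-0.39, -0.579, -0.402, 0.592]
wrist_force: [0.3, -0.5, -0.9]
opening: 0.299
time_s: 8.9
eef_pos: [0.5718, 0.1651, 0.2302]
eef_rot: [-0.39, -0.577, -0.405, 0.593]
wrist_force: [-0.3, -0.5, -0.4]
opening: 0.299
at [0.5718 0.1651 0.2302] head -0.377 q6 0.454 down [-0.0306  0.0037 -0.9995] dh 0.042
2.01 0.75 1.03 -0.0421 0.0072 0.0299
```

```bash
python3 -m creep '0 2 0.75 1.03 -0.042 0.0072 0.03;0 0 0 0 0 0 0;0 0 0 0 0 0 0'
python3 - <<'E'
from h import *
plan([0.5743,0.1528,0.160],-0.335)
o,im,d=pic('wrist','w7')
cv2.imwrite('pics/w7z.png',cv2.resize(im[150:420,140:420],None,fx=2.2,fy=2.2,interpolation=cv2.INTER_CUBIC))
E
```

```text
time_s: 9.28
eef_pos: [0.5743, 0.1499, 0.209]
eef_rot: [-0.409, -0.576, -0.41, 0.577]
wrist_force: [-0.4, -0.2, 0.2]
opening: 0.302
at [0.5743 0.1499 0.209 ] head -0.336 q6 0.392 down [-1.7e-03 -4.0e-04 -1.0e+00] dh 0.001
4.90 -0.09 -0.28 -0.0011 0.0009 0.0015
```

View pics/w7.png

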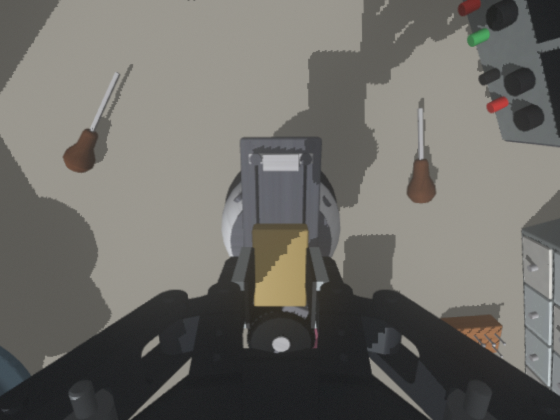

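The blank (centre column 280) lines up with the plate (columns 243–321), and the view is square. I'll cross-check with the stop before lowering.

Run:
```python
from h import *
f=np.load('pics/w7.npz'); o={'eef_pos':f['p'],'eef_rot':f['r']}
th=1.236; ux=np.array([np.cos(th),np.sin(th)]); uy=np.array([-ux[1],ux[0]]); O=np.array([.5645,.1245])
im=f['im']; cv2.imwrite('pics/w7z.png',cv2.resize(im[125:325,220:340],None,fx=4,fy=3,interpolation=cv2.INTER_CUBIC))
P=cloud('wrist',f['d'],o); q=P[...,:2]-O; a=q@ux; b=q@uy; Z=P[...,2]
m=(Z>.125)&(Z<.1335)&(abs(b)<.045)&(a>.04)&(a<.11)
r=cv2.minAreaRect(np.c_[a[m],b[m]].astype(np.float32)); print(r); print('b range',np.percentile(b[m],[.5,99.5]),'a',np.percentile(a[m],[.5,99.5]))
m=(Z>.1345)&(Z<.142)&(abs(b)<.02)&(a>.05)&(a<.09); print('stop a',np.percentile(a[m],[1,5,95,99]),'b',np.percentile(b[m],[2,98]),np.median(Z[m]))
m=(Z>.195)&(Z<.225)&(abs(b)<.013)&(a>.0)&(a<.07); print('blank a',np.percentile(a[m],[1,99]),'b',np.percentile(b[m],[1,99]),np.median(Z[m]))
print('tcp',(o['eef_pos'][:2]-O)@ux,(o['eef_pos'][:2]-O)@uy)
```

```text
((0.06404989212751389, 1.2055039405822754e-05), (0.060128338634967804, 0.048138149082660675), 89.88908386230469)
b range [-0.02982543  0.0295259 ] a [0.0401331  0.08801155]
stop a [0.06516884 0.06591572 0.07666685 0.07729442] b [-0.019145    0.01914688] 0.13643353826551693
blank a [0.00571624 0.04931437] b [-0.01270601  0.0128549 ] 0.21360601139047328
tcp 0.02716633041440782 -0.0008919992730736996
```

View pics/w7z.png

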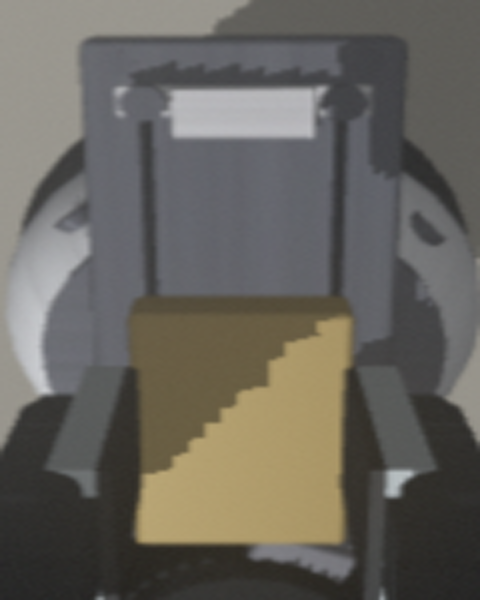

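Camera and vise frame agree: plate end at a = 88.0, b-centre 0, rotation 0.1°. Target TCP (0.5753, 0.1536). Lowering.

```bash
python3 -m creep '0 2.5 -0.02 -0.2 -0.001 0.001 0.0015;0 2.5 0 -0.2 0 0 0;0 0 0 0 0 0 0;0 0 0 0 0 0 0'
python3 - <<'E'
from h import *
plan([0.5753,0.1536,0.140],-0.335)
E
```

```text
time_s: 9.82
eef_pos: [0.5781, 0.1535, 0.1621]
eef_rot: [0.41, 0.578, 0.408, -0.575]
wrist_force: [0.6, 0.6, -0.2]
opening: 0.299
at [0.5781 0.1535 0.1621] head -0.337 q6 0.398 down [ 5.1e-03  6.0e-04 -1.0e+00] dh 0.002
2.21 -0.28 0.09 -0.0020 -0.0023 -0.0046
```

```bash
python3 -m creep '0 1.2 -0.28 0.09 -0.002 -0.0023 -0.0046;0 0.8 0 0 0 0 0;0 0 0 0 0 0 0;0 0 0 0 0 0 0'
python3 - <<'E'
from h import *
plan([0.5753,0.1536,0.1365],-0.335)
o,im,d=pic('wrist','w8')
E
```

```text
time_s: 10.32
eef_pos: [0.5763, 0.1537, 0.1431]
eef_rot: [0.41, 0.577, 0.409, -0.575]
wrist_force: [0.8, 0.2, 0.1]
opening: 0.3
at [0.5763 0.1537 0.1431] head -0.335 q6 0.397 down [ 2.9e-03  1.0e-04 -1.0e+00] dh -0.0
0.65 -0.09 0.04 0.0001 -0.0011 -0.0027
```

View pics/w8.png

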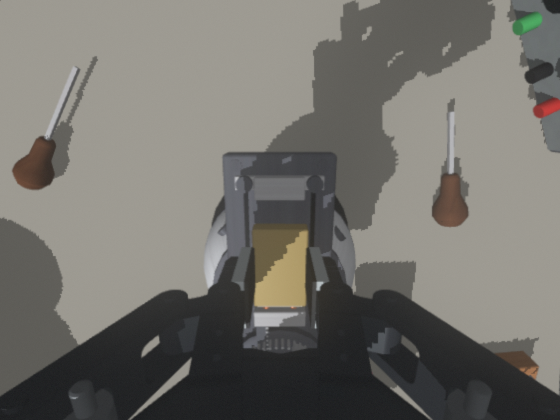

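There is a clear gap between the blank's near end (row 305) and the jaw (row ~312), and the blank is still square.

```bash
python3 -m creep '0 0.5 -0.09 0.04 0 -0.001 -0.0027;0 0.15 0 0 0 0 0;0 0 0 0 0 0 0'
python3 -m creep '0 0.1 0 0 0 0 0;0 0 0 0 0 0 0'
```

```text
time_s: 10.75
eef_pos: [0.5754, 0.1536, 0.1364]
eef_rot: [0.41, 0.576, 0.41, -0.576]
wrist_force: [-1.3, 0.6, 0.1]
opening: 0.301
time_s: 11.0
eef_pos: [0.5755, 0.1536, 0.1354]
eef_rot: [0.41, 0.576, 0.41, -0.576]
wrist_force: [-0.5, 0.4, -0.0]
opening: 0.301
```

```bash
python3 -m creep '0 0.08 0 0 0 0 0;0 0 0 0 0 0 0'
python3 -m creep '0 0.08 0 0 0 0 0;0 0 0 0 0 0 0'
```

```text
time_s: 11.25
eef_pos: [0.5756, 0.1536, 0.1347]
eef_rot: [0.41, 0.577, 0.41, -0.576]
wrist_force: [0.6, 0.1, -1.0]
opening: 0.298
time_s: 11.5
eef_pos: [0.5758, 0.1536, 0.1347]
eef_rot: [0.41, 0.577, 0.409, -0.576]
wrist_force: [-0.7, -0.5, -0.5]
opening: 0.303
```

```bash
python3 -m creep '0 0.12 0 0 0 0 0;0 0 0 0 0 0 0'
```

```text
time_s: 11.75
eef_pos: [0.576, 0.1536, 0.1347]
eef_rot: [0.41, 0.577, 0.409, -0.576]
wrist_force: [0.4, -0.7, -0.5]
opening: 0.304
```

The tool has stopped at z = 0.1347, so the blank is on the plate. Release and back off upward.

```bash
python3 -m creep '0.42 0 0 0 0 0 0;0.42 0 0 0 0 0 0;0.55 0 0 0 0 0 0;0.55 0 0 0 0 0 0;0.55 -2 0 0 0 0 0;0.55 -4 0 0 0 0 0;0.55 -4 0 0 0 0 0;0.55 0 0 0 0 0 0'
python3 - <<'E'
from h import *
o,im,d=pic('wrist','w9'); print(o['eef_pos'])
cv2.imwrite('pics/w9z.png',cv2.resize(im[100:380,180:380],None,fx=2.1,fy=2.1,interpolation=cv2.INTER_CUBIC))
th=1.236; ux=np.array([np.cos(th),np.sin(th)]); uy=np.array([-ux[1],ux[0]]); O=np.array([.5645,.1245])
P=cloud('wrist',d,o); q=P[...,:2]-O; a=q@ux; b=q@uy; Z=P[...,2]
hsv=cv2.cvtColor(im,cv2.COLOR_BGR2HSV); m=((hsv[...,1]>80)&(hsv[...,0]>15)&(hsv[...,0]<28)&(abs(b)<.03)&(a>-.01)&(a<.07)&(Z>.1365))
r=cv2.minAreaRect(np.c_[a[m],b[m]].astype(np.float32)); print('blank',r,np.median(Z[m]))
m=(Z>.1345)&(Z<.139)&(abs(b)<.012)&(a>.058)&(a<.09); print('stop a',np.percentile(a[m],[1,5,95,99]))
m=(Z>.125)&(Z<.1335)&(abs(b)<.045)&(a>.055)&(a<.11); print('plate',cv2.minAreaRect(np.c_[a[m],b[m]].astype(np.float32)))
E
```

```text
time_s: 12.75
eef_pos: [0.5765, 0.1537, 0.2415]
eef_rot: [0.411, 0.578, 0.409, -0.575]
wrist_force: [-0.3, -0.6, 0.3]
opening: 0.55
[0.57654103 0.1536644  0.24151246]
blank ((0.03185037896037102, -0.0003089010715484619), (0.027020268142223358, 0.04332205653190613), 89.22981262207031) 0.13926563571810602
stop a [0.06513634 0.06531674 0.07668862 0.07683249]
plate ((0.07178858667612076, -8.703768253326416e-05), (0.060169767588377, 0.03316815569996834), 89.65299987792969)
```

View pics/w9z.png

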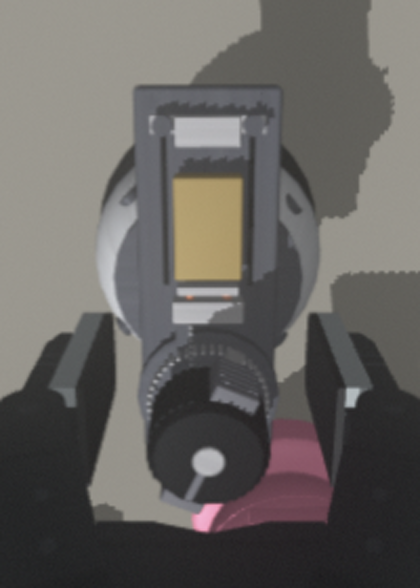

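The blank lies square: centre at vise x 31.9 mm, y −0.3, 0.4° off. Jaw and stop are both clear. Tab direction again reads about −27° in the vise frame. Next, the knob.

Run:
```python
from h import *
plan([0.549,0.079,0.24],0.754,n=7)
```

```text
at [0.5755 0.1536 0.2394] head -0.335 q6 0.397 down [ 1.1e-03  1.0e-04 -1.0e+00] dh 1.089
-0.01 -0.01 1.13 -0.1556 0.0000 -0.0002
-0.01 -0.18 1.12 -0.1556 0.0000 -0.0002
-0.01 -0.35 1.07 -0.1556 0.0000 -0.0002
-0.01 -0.51 1.01 -0.1556 0.0000 -0.0002
-0.01 -0.66 0.91 -0.1556 0.0000 -0.0002
-0.01 -0.80 0.80 -0.1556 0.0000 -0.0002
-0.01 -0.91 0.67 -0.1556 0.0000 -0.0002
```

```bash
python3 -m creep '1 0 0 1.13 -0.155 0 0;1 0 -0.2 1.12 -0.155 0 0;1 0 -0.35 1.07 -0.155 0 0;1 0 -0.5 1 -0.155 0 0;1 0 -0.65 0.9 -0.155 0 0;1 0 -0.8 0.8 -0.155 0 0;1 0 -0.9 0.67 -0.155 0 0;1 0 0 0 0 0 0;1 0 0 0 0 0 0'
python3 - <<'E'
from h import *
o,im,d=pic('wrist','w10'); print(o['eef_pos'],yaw(o),o['torque'])
cv2.imwrite('pics/w10z.png',cv2.resize(im[90:340,140:420],None,fx=2.4,fy=2.4,interpolation=cv2.INTER_CUBIC))
P=cloud('wrist',d,o); k=np.array([.549,.079])
h=(P[...,2]>.177)&(P[...,2]<.186)&(np.hypot(P[...,0]-k[0],P[...,1]-k[1])<.06); print(cv2.minEnclosingCircle(P[h][:,:2].astype(np.float32)))
plan([.549,.079,.2],0.754)
E
```

```text
time_s: 13.92
eef_pos: [0.5442, 0.0774, 0.2337]
eef_rot: [0.649, 0.271, 0.657, -0.273]
wrist_force: [0.7, -0.1, -0.2]
opening: 1.004
[0.5442456  0.0774212  0.23374248] 0.7812491255269929 [-0.03014913  0.02196068 -0.02968524]
((0.5453847646713257, 0.08211909979581833), 0.027183981612324715)
at [0.5443 0.0774 0.2337] head 0.782 q6 -0.856 down [-1.180e-02  7.000e-04 -9.999e-01] dh -0.028
3.37 0.47 0.25 0.0278 -0.0087 0.0080
```

View pics/w10z.png

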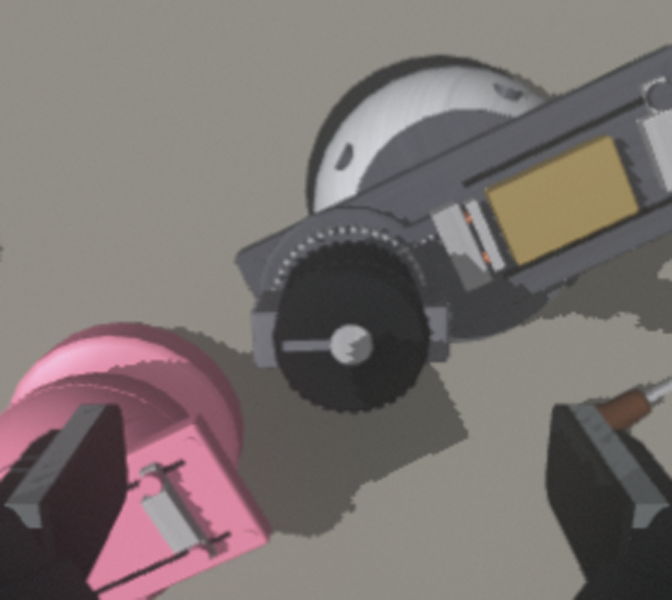

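Run:
```python
from h import *
f=np.load('pics/w10.npz'); im=f['im']
cv2.imwrite('pics/w10y.png',cv2.resize(im[185:265,235:335],None,fx=8,fy=7.5,interpolation=cv2.INTER_CUBIC))
```

```text
(no output)
```

View pics/w10y.png

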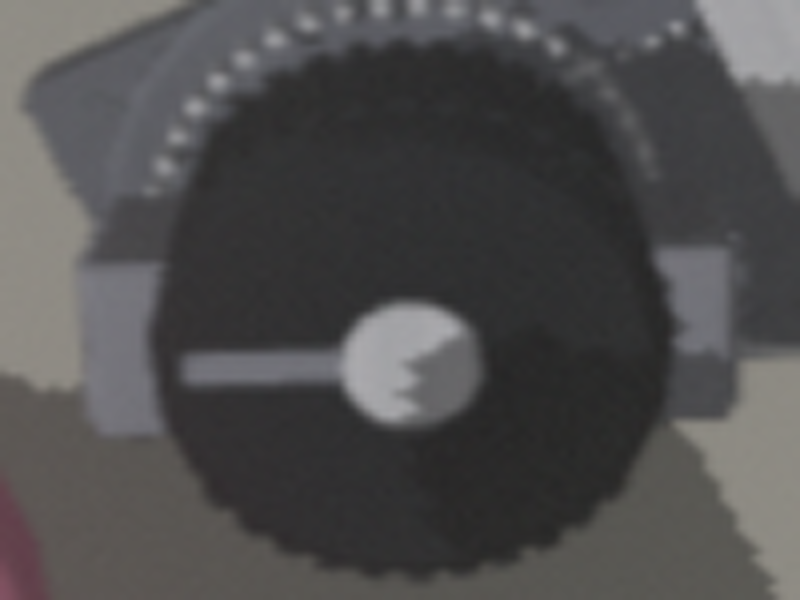

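Run:
```python
from h import *
f=np.load('pics/w10.npz'); o={'eef_pos':f['p'],'eef_rot':f['r']}
def Z(l): l=np.array(l,float); return np.c_[235+(l[:,0]+.5)/8-.5,185+(l[:,1]+.5)/7.5-.5]
w=ray('wrist',Z([(80,262),(90,432),(732,247),(735,417)]),.176,o)[:,:2]
L=(w[0]+w[1])/2;R=(w[2]+w[3])/2; d=R-L; print('dist',np.linalg.norm(d),'head',np.arctan2(d[1],d[0]),'mid',(L+R)/2)
for a,b in((0,1),(2,3)): e=w[a]-w[b]; print('edge normal head',np.arctan2(e[1],e[0])-np.pi/2,np.linalg.norm(e))
k=ray('wrist',Z([(411,366)]),.18,o)[0]; print('knob',k)
s=ray('wrist',Z([(183,370)]),.18,o)[0]; e=k-s; print('mark head',np.arctan2(e[1],e[0]))
```

```text
dist 0.05756424621925348 head 0.8093428349990042 mid [0.54833927 0.07934658]
edge normal head 0.799746679222662 0.01716561011604986
edge normal head 0.8393677385810903 0.017091859630694123
knob [0.54918268 0.07872454 0.18      ]
mark head 0.8034837676448529
```

Run:
```python
from h import *
plan([.549,.0789,.195],0.805,n=1)
```

```text
at [0.5443 0.0774 0.2337] head 0.782 q6 -0.856 down [-1.180e-02  7.000e-04 -9.999e-01] dh 0.023
3.87 0.47 0.26 -0.0232 -0.0089 0.0078
```

```bash
python3 -m creep '1 3.3 0.47 0.26 -0.023 -0.009 0.008;1 0 0 0 0 0 0;1 0 0 0 0 0 0'
python3 - <<'E'
from h import *
plan([.549,.0789,.165],0.805,n=1)
E
```

```text
time_s: 14.35
eef_pos: [0.5499, 0.08, 0.2016]
eef_rot: [0.656, 0.266, 0.655, -0.265]
wrist_force: [0.1, 1.2, 1.1]
opening: 1.004
at [0.5499 0.08   0.2016] head 0.802 q6 -0.871 down [ 1.9e-03  1.0e-04 -1.0e+00] dh 0.003
3.66 -0.15 0.00 -0.0033 0.0013 -0.0015
```

```bash
python3 -m creep '1 2.5 -0.15 0 -0.003 0.0013 -0.0015;1 1.1 0 0 0 0 0;1 0 0 0 0 0 0;1 0 0 0 0 0 0'
python3 - <<'E'
from h import *
o,im,d=pic('wrist','w11'); print(o['q'].round(3),o['wrist_force'])
plan([.549,.0789,.146],0.805,n=1)
E
```

```text
time_s: 14.85
eef_pos: [0.5517, 0.0791, 0.1697]
eef_rot: [0.658, 0.266, 0.653, -0.264]
wrist_force: [-0.3, 0.6, -0.2]
opening: 1.003
[-0.071  0.201  1.715  0.     1.22  -0.874] [-0.284665    0.58049545 -0.15805287]
at [0.5518 0.0791 0.1698] head 0.803 q6 -0.874 down [ 6.7e-03 -4.0e-04 -1.0e+00] dh 0.002
2.37 -0.22 -0.20 -0.0019 0.0052 -0.0044
```

View pics/w11.png

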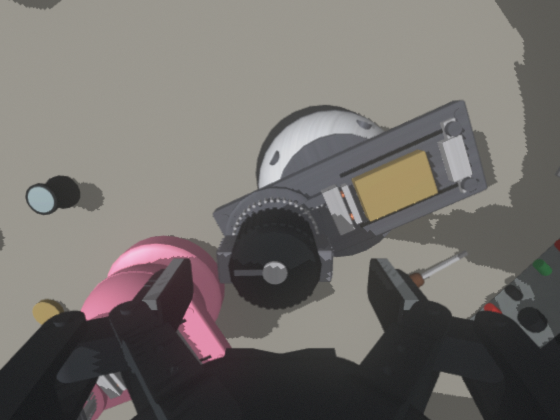

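The knob is between the fingers (px 275,265), tabs facing the pads, and the pink vise is clear of the sweep. Descend to tab height.

```bash
python3 -m creep '1 1.7 -0.22 -0.2 -0.002 0.005 -0.0044;1 0.3 0 0 0 0 0;1 0 0 0 0 0 0;1 0 0 0 0 0 0'
python3 - <<'E'
from h import *
plan([.549,.0789,.146],0.805,n=1)
E
```

```text
time_s: 15.4
eef_pos: [0.549, 0.0789, 0.1489]
eef_rot: [0.656, 0.264, 0.656, -0.264]
wrist_force: [-0.6, 0.2, 0.5]
opening: 0.996
at [0.549  0.0789 0.1489] head 0.805 q6 -0.876 down [ 3.e-04 -2.e-04 -1.e+00] dh -0.0
0.29 0.00 -0.00 0.0001 0.0003 -0.0001
```

```bash
python3 -m creep '1 0.25 0 0 0 0 0;0.72 0 0 0 0 0 0;0.72 0 0 0 0 0 0;0.72 0 0 0 0 0 0'
python3 -m creep '0 0 0 0 0 0 0;0 0 0 0 0 0 0;0 0 0 0 0 0 0;0 0 0 0 0 0 0'
python3 - <<'E'
from h import *
o,im,d=pic('wrist','w12'); print(o['wrist_force'],o['torque'],o['opening'])
plan([.549,.0789,.146],0.805,n=1)
E
```

```text
time_s: 15.9
eef_pos: [0.5494, 0.0789, 0.1468]
eef_rot: [0.656, 0.264, 0.655, -0.264]
wrist_force: [1.1, -0.8, -0.5]
opening: 0.719
time_s: 16.4
eef_pos: [0.549, 0.0781, 0.149]
eef_rot: [0.656, 0.263, 0.656, -0.265]
wrist_force: [-1.7, 0.2, 1.9]
opening: 0.536
[-1.74812979  0.19236703  1.91669276] [-0.02163404  0.16491503 -0.055739  ] 0.5358543422941766
at [0.549  0.0781 0.149 ] head 0.805 q6 -0.876 down [ 3.e-04 -2.e-03 -1.e+00] dh -0.0
0.30 0.06 -0.06 0.0005 0.0016 0.0013
```

View pics/w12.png

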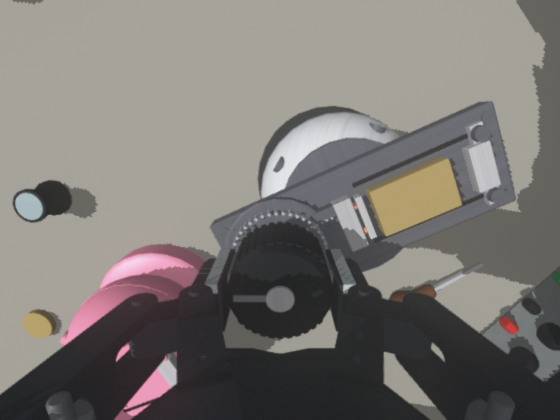

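Opening 0.536 is about 48 mm, so both tabs are fully in. Turn clockwise (tool +x) in stages.

```bash
python3 -m creep '0 0 0 0 0.12 0 0;0 0 0 0 0.12 0 0;0 0 0 0 0.12 0 0;0 0 0 0 0 0 0;0 0 0 0 0 0 0'
cat > st.py <<'E'
from h import *
o=ctrl.get_obs(); print(o['time_s'],'pos',o['eef_pos'].round(4),'turn',round(0.805-yaw(o),4),'f',o['wrist_force'].round(1),'t',o['torque'].round(3),'op',round(o['opening'],3),'q6',round(o['q'][5],3),'down',rot(o['eef_rot'])[:,0].round(4))
plan([.549,.0785,o['eef_pos'][2]],None,n=1)
E
python3 st.py
```

```text
time_s: 17.08
eef_pos: [0.5492, 0.0783, 0.149]
eef_rot: [0.597, 0.379, 0.596, -0.38]
wrist_force: [-1.3, -1.1, 1.8]
opening: 0.538
17.075 pos [0.5492 0.0783 0.149 ] turn 0.3663 f [-1.3 -1.1  1.8] t [-0.021  0.242 -0.016] op 0.538 q6 -0.509 down [ 3.e-04 -2.e-03 -1.e+00]
at [0.5492 0.0783 0.149 ] head 0.439 q6 -0.509 down [ 3.e-04 -2.e-03 -1.e+00] dh 0
-0.00 -0.01 -0.03 0.0000 0.0019 0.0006
```

```bash
python3 -m creep '0 0 0 0 0.14 0 0;0 0 0 0 0.14 0 0;0 0 0 0 0.14 0 0;0 0 0 0 0.14 0 0;0 0 0 0 0.14 0 0;0 0 0 0 0.14 0 0;0 0 0 0 0.14 0 0;0 0 0 0 0 0 0;0 0 0 0 0 0 0'
python3 st.py
python3 - <<'E'
from h import *
pic('wrist','w13')
E
```

```text
time_s: 18.2
eef_pos: [0.55, 0.0783, 0.1491]
eef_rot: [0.346, 0.617, 0.344, -0.617]
wrist_force: [-0.8, -1.0, 1.7]
opening: 0.536
18.2 pos [0.55   0.0783 0.1491] turn 1.3563 f [-0.8 -1.   1.7] t [ 0.041  0.272 -0.012] op 0.536 q6 0.481 down [ 0.0015 -0.002  -1.    ]
at [0.55   0.0783 0.1491] head -0.551 q6 0.481 down [ 0.0015 -0.002  -1.    ] dh 0
-0.00 -0.10 0.03 -0.0000 0.0009 -0.0023
```

View pics/w13.png

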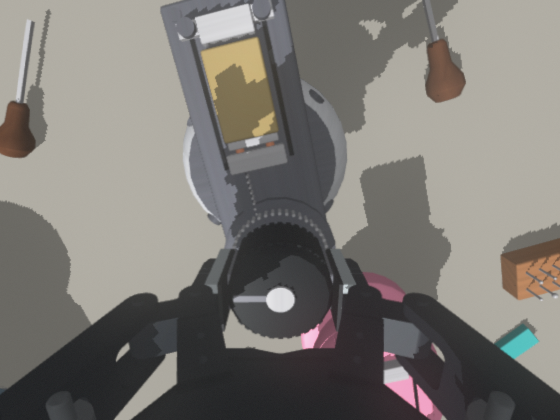

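The jaw has advanced and carries the blank, which is still square, towards the stop. A gap of a few mm is left. From here I'll use smaller steps and watch the torque.

```bash
python3 -m creep '0 0 -0.08 0 0.1 0.001 -0.002;0 0 0 0 0.06 0 0;0 0 0 0 0 0 0'
python3 st.py
python3 -m creep '0 0 0 0 0.05 0 0;0 0 0 0 0 0 0'
python3 st.py
python3 -m creep '0 0 0 0 0.05 0 0;0 0 0 0 0 0 0'
python3 st.py
```

```text
time_s: 18.62
eef_pos: [0.5501, 0.0782, 0.1491]
eef_rot: [0.296, 0.643, 0.295, -0.642]
wrist_force: [-0.7, 0.2, 1.6]
opening: 0.535
18.625 pos [0.5501 0.0782 0.1491] turn 1.5146 f [-0.7  0.2  1.6] t [0.08  0.326 0.015] op 0.535 q6 0.638 down [ 2.3e-03 -9.0e-04 -1.0e+00]
at [0.5501 0.0782 0.1491] head -0.71 q6 0.638 down [ 2.3e-03 -9.0e-04 -1.0e+00] dh 0
-0.00 -0.11 0.05 0.0000 -0.0008 -0.0024
time_s: 18.88
eef_pos: [0.5501, 0.0782, 0.1491]
eef_rot: [0.281, 0.65, 0.28, -0.649]
wrist_force: [-0.5, -0.1, 1.5]
opening: 0.532
18.875 pos [0.5501 0.0782 0.1491] turn 1.5604 f [-0.5 -0.1  1.5] t [-0.009  0.329  0.005] op 0.532 q6 0.684 down [ 0.0023 -0.001  -1.    ]
at [0.5501 0.0782 0.1491] head -0.755 q6 0.684 down [ 0.0023 -0.001  -1.    ] dh 0
-0.00 -0.10 0.05 0.0000 -0.0009 -0.0024
time_s: 19.12
eef_pos: [0.5502, 0.0781, 0.1491]
eef_rot: [0.266, 0.656, 0.265, -0.655]
wrist_force: [-0.6, -0.1, 1.8]
opening: 0.538
19.125 pos [0.5502 0.0781 0.1491] turn 1.6063 f [-0.6 -0.1  1.8] t [ 0.021  0.302 -0.01 ] op 0.538 q6 0.73 down [ 0.0025 -0.0011 -1.    ]
at [0.5502 0.0781 0.1491] head -0.801 q6 0.73 down [ 0.0025 -0.0011 -1.    ] dh 0
-0.00 -0.11 0.06 0.0000 -0.0010 -0.0025
```

```bash
python3 -m creep '0 0 0 0 0.05 0 0;0 0 0 0 0 0 0'
python3 st.py | head -1
python3 -m creep '0 0 0 0 0.05 0 0;0 0 0 0 0 0 0' >/dev/null
python3 st.py | head -1
python3 -m creep '0 0 0 0 0.04 0 0;0 0 0 0 0 0 0' >/dev/null
python3 st.py | head -1
python3 - <<'E'
from h import *
pic('wrist','w14')
o=ctrl.get_obs();print(o['torque'])
E
```

```text
time_s: 19.38
eef_pos: [0.5502, 0.0781, 0.1491]
eef_rot: [0.251, 0.662, 0.25, -0.661]
wrist_force: [-0.0, -0.3, 2.1]
opening: 0.536
19.375 pos [0.5502 0.0781 0.1491] turn 1.6522 f [-0.  -0.3  2.1] t [-0.017  0.3    0.031] op 0.536 q6 0.776 down [ 0.0025 -0.0012 -1.    ]
19.625 pos [0.5502 0.0781 0.1491] turn 1.6982 f [-0.4 -1.1  1.9] t [-0.005  0.284 -0.049] op 0.533 q6 0.822 down [ 0.0025 -0.0012 -1.    ]
19.875 pos [0.5503 0.078  0.1491] turn 1.7341 f [-0.  -1.1  1.1] t [-0.02   0.23   0.016] op 0.538 q6 0.857 down [ 0.0026 -0.0013 -1.    ]
[0.01961523 0.30271217 0.0654239 ]
```

View pics/w14.png

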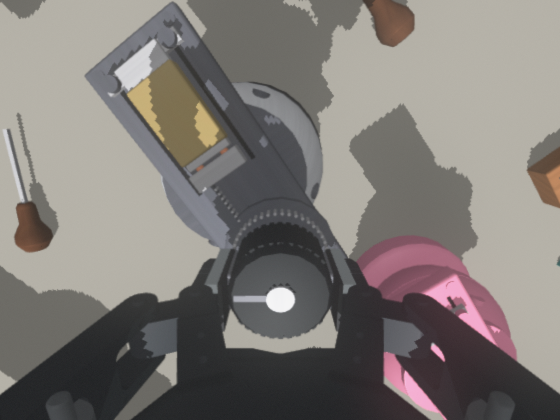

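The blank is about at the stop. I'll average the torque over several readings from here.

```bash
cat > tq.py <<'E'
from h import *
T=[];F=[];A=[]
for i in range(6):
    ctrl.camera('wrist'); o=ctrl.get_obs(); T.append(o['torque']);F.append(o['wrist_force']);A.append(0.805-yaw(o))
T=np.array(T); print(round(o['time_s'],2),'turn',round(A[0],4),round(A[-1],4),'Tz',T[:,2].mean().round(3),'+-',(T[:,2].std()/6**.5).round(3),'F',np.mean(F,0).round(1),'pos',o['eef_pos'].round(4),'op',round(o['opening'],3))
E
python3 tq.py
python3 -m creep '0 0 0 0 0.045 0 0;0 0 0 0 0.01 0 0' >/dev/null
python3 tq.py
python3 -m creep '0 0 0 0 0.045 0 0;0 0 0 0 0.01 0 0' >/dev/null
python3 tq.py
```

```text
20.23 turn 1.7343 1.7357 Tz 0.069 +- 0.011 F [-0.2 -0.4  0.9] pos [0.5502 0.0781 0.1491] op 0.535
20.77 turn 1.7912 1.7908 Tz 0.072 +- 0.009 F [-0.3 -0.5  1.4] pos [0.5503 0.078  0.1491] op 0.539
21.32 turn 1.8462 1.8457 Tz 0.11 +- 0.014 F [-0.  -0.4  1.4] pos [0.5503 0.078  0.1491] op 0.535
```

```bash
python3 -m creep '0 0 0 0 0.045 0 0;0 0 0 0 0.01 0 0' >/dev/null
python3 tq.py
python3 -m creep '0 0 0 0 0.045 0 0;0 0 0 0 0.01 0 0' >/dev/null
python3 tq.py
```

```text
21.88 turn 1.9012 1.9008 Tz 0.171 +- 0.016 F [-0.2 -0.7  1.4] pos [0.5503 0.0779 0.1491] op 0.533
22.43 turn 1.9562 1.9558 Tz 0.198 +- 0.011 F [-0.2 -0.8  1.6] pos [0.5503 0.0779 0.1491] op 0.538
```

Slope is about 0.8 N·m/rad as expected, with touch near 1.71–1.72 rad and about 22 N now. The target is about 2.045 rad (about 30 N), just past the catch at 2.002.

```bash
python3 -m creep '0 0 0 0 0.045 0 0;0 0 0 0 0.01 0 0' >/dev/null
python3 tq.py
python3 -m creep '0 0 0 0 0.03 0 0;0 0 0 0 0.008 0 0' >/dev/null
python3 tq.py
```

```text
22.98 turn 2.0113 2.0108 Tz 0.26 +- 0.01 F [ 0.4 -0.9  1.3] pos [0.5503 0.0779 0.1491] op 0.536
23.52 turn 2.051 2.0499 Tz 0.227 +- 0.006 F [ 0.  -0.7  1. ] pos [0.5503 0.0778 0.1491] op 0.539
```

```bash
python3 tq.py
python3 - <<'E'
from h import *
o,im,d=pic('wrist','w15')
cv2.imwrite('pics/w15z.png',im)
E
```

```text
23.82 turn 2.0499 2.0499 Tz 0.27 +- 0.011 F [-0.  -0.9  1.4] pos [0.5504 0.0778 0.1491] op 0.537
```

View pics/w15.png

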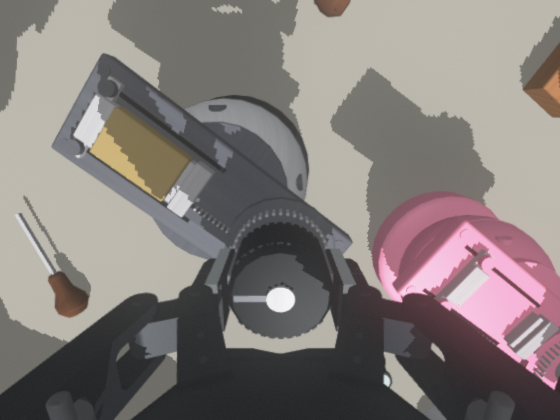

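Torque 0.25–0.27 N·m is about 29 N. The knob mark is still aligned with the fingers, and the blank sits between jaw and stop. Release now.

```bash
python3 -m creep '0.85 0 0 0 0 0 0;0.85 0 0 0 0 0 0;0.85 0 0 0 0 0 0;1 0 0 0 0 0 0;1 0 0 0 0 0 0'
python3 st.py
python3 - <<'E'
from h import *
o,im,d=pic('wrist','w16')
E
```

```text
time_s: 24.5
eef_pos: [0.5503, 0.0782, 0.1487]
eef_rot: [0.115, 0.699, 0.114, -0.697]
wrist_force: [0.4, -0.7, 0.5]
opening: 1.004
24.5 pos [0.5503 0.0782 0.1487] turn 2.0509 f [ 0.4 -0.7  0.5] t [-0.087 -0.012  0.028] op 1.004 q6 1.175 down [ 0.0028 -0.0013 -1.    ]
at [0.5503 0.0782 0.1487] head -1.246 q6 1.175 down [ 0.0028 -0.0013 -1.    ] dh 0
-0.00 -0.07 0.11 0.0000 -0.0022 -0.0021
```

View pics/w16.png

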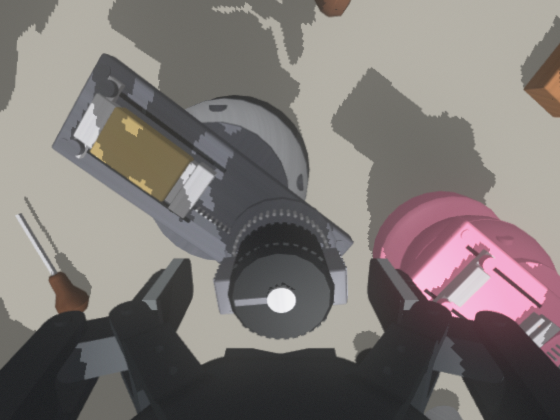

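The knob dropped back slightly into the catch, and the tabs show at both sides (px 217 and 346). Lift off and verify.

```bash
python3 -m creep '1 -1.5 0 0 0 0 0;1 -3 0 0 0 0 0;1 -4.5 0 0 0 0 0;1 0 0 0 0 0 0;1 0 0 0 0 0 0'
python3 - <<'E'
from h import *
o,im,d=pic('wrist','w17'); print(o['eef_pos'],yaw(o))
k=proj('wrist',[.549,.0789,.18],o)[0]; print(k)
x,y=int(k[0])-50,int(k[1])-40; print(x,y)
cv2.imwrite('pics/w17y.png',cv2.resize(im[y:y+80,x:x+100],None,fx=8,fy=7.5,interpolation=cv2.INTER_CUBIC))
th=1.236; ux=np.array([np.cos(th),np.sin(th)]); uy=np.array([-ux[1],ux[0]]); O=np.array([.5645,.1245])
P=cloud('wrist',d,o); q=P[...,:2]-O; a=q@ux; b=q@uy; Z=P[...,2]
hsv=cv2.cvtColor(im,cv2.COLOR_BGR2HSV); m=((hsv[...,1]>80)&(hsv[...,0]>15)&(hsv[...,0]<28)&(abs(b)<.03)&(a>-.01)&(a<.08)&(Z>.1365))
r=cv2.minAreaRect(np.c_[a[m],b[m]].astype(np.float32)); print('blank',r,np.median(Z[m]))
E
```

```text
time_s: 25.18
eef_pos: [0.5504, 0.0783, 0.2451]
eef_rot: [0.115, 0.699, 0.114, -0.696]
wrist_force: [-0.6, -0.3, -0.9]
opening: 1.002
[0.55035082 0.07833611 0.24510711] -1.2458974004001555
[280.37243938 223.82477705]
230 183
blank ((0.04264580458402634, -0.0006628604605793953), (0.043018121272325516, 0.028003258630633354), 0.09324512630701065) 0.13930186246589116
```

View pics/w17y.png

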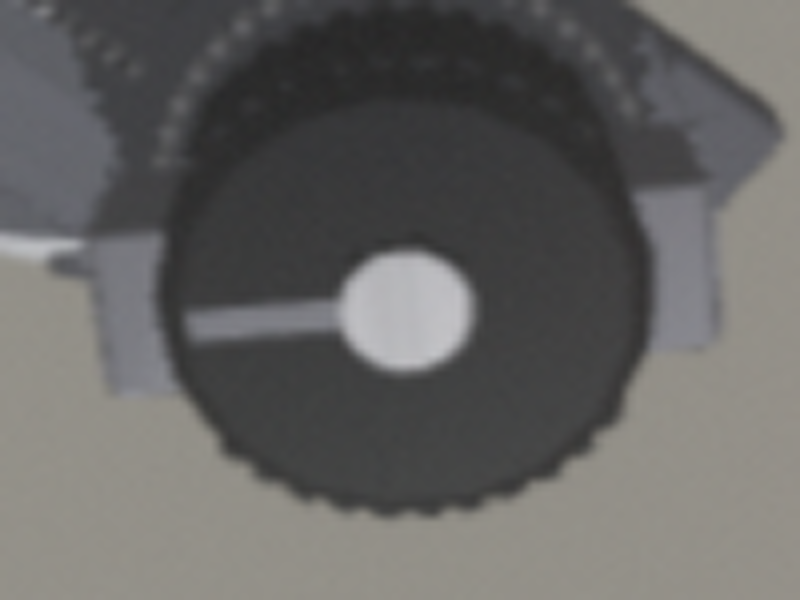

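View pics/w17.png

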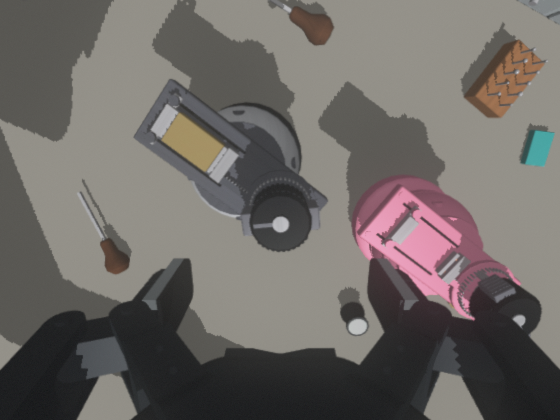

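Run:
```python
from h import *
f=np.load('pics/w17.npz'); o={'eef_pos':f['p'],'eef_rot':f['r']}
def Z(l): l=np.array(l,float); return np.c_[230+(l[:,0]+.5)/8-.5,183+(l[:,1]+.5)/7.5-.5]
w=ray('wrist',Z([(93,240),(115,393),(712,180),(717,346)]),.176,o)[:,:2]
L=(w[0]+w[1])/2;R=(w[2]+w[3])/2; d=R-L; print('dist',np.linalg.norm(d),'turn',0.807-np.arctan2(d[1],d[0]),'mid',(L+R)/2)
k,s=ray('wrist',Z([(406,310),(187,327)]),.18,o); e=k-s; print('mark turn',0.8035-np.arctan2(e[1],e[0]),'knob',k)
im,dd=ctrl.camera('top'); cv2.imwrite('pics/top1.png',im); im,dd=ctrl.camera('scene'); cv2.imwrite('pics/scene1.png',im)
```

```text
dist 0.05704856089503823 turn 1.9563595916377987 mid [0.54958434 0.07889719]
mark turn 1.963402787571352 knob [0.54893085 0.078923   0.18      ]
```

View pics/scene1.png

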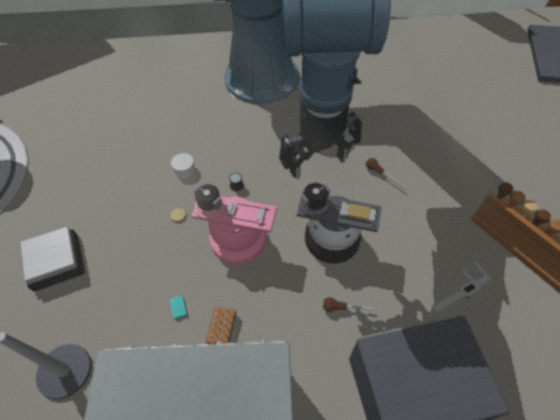

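Everything else is where it was. Tabs measure 57 mm over both (57.6 mm before, same method), and the knob is at 1.96 rad, consistent with the 2.002 catch less 0.03. Handing in.

```bash
python3 -m creep '1 -4 0 0 0 0 0;1 0 0 0 0 0 0;1 0 0 0 0 0 0'
python3 - <<'E'
from h import *
print(ctrl.hand_in())
E
```

```text
time_s: 25.7
eef_pos: [0.5483, 0.0784, 0.2813]
eef_rot: [-0.114, -0.697, -0.114, 0.699]
wrist_force: [0.2, -1.0, -0.0]
opening: 1.0
the job is handed in; nothing more can be done
None
```

The brass blank is clamped in the grey vise, with the lock caught, and I handed the job in at about 25.7 s. I laid it square on the bed, pinched both tabs and turned the knob clockwise to about 2.05 rad. There the torque was about 0.25–0.27 N·m, roughly 29 N, and I let the tabs spring out.

**Blank:** it lies flat and in line with the vise to about 0.1°, held between jaw and stop.

**Knob:** it stands at about 1.96 rad, which fits the 2.002 catch less its 0.03 rad of give. From the angle, that leaves about 22 N of clamping, give or take 3 N; I could not measure the final force directly.

**Tabs:** they measure 57.0 mm apart, against 57.6 mm by the same method before pinching. I put the difference down to error in picking the edges in the picture, so I take them as fully out.

**Bystanders:** in the last scene picture, the ones I could make out look unmoved, judged by eye. The gripper was clear of everything.

**Checks that disagreed:**
- One averaged torque reading at 2.05 rad came out low, at 0.227 N·m. A repeat gave 0.27.
- My first estimate of the tab heading was 0.05 rad off. A closer look corrected it before I gripped the knob.

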